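# Lock the quick coupler that carries the hose spigot

## Task

Lock the bench coupler that has the barbed hose spigot in it: pull its spring sleeve straight up, turn it clockwise (seen from above) a sixth of a turn until it stops, and let it drop fully home again so that its pins sit in the other pair of notches. Leave the coupler with the flat blanking plug as it is, and do not knock over the conical flask.

Things in the scene. Friction and masses are not known exactly. Their poses are not given: they have to be found in the camera images.
- hose_coupler: Fixed coupler to be locked, on a square 84 x 84 mm foot plate; origin at the plate's underside, on the upright axis. A notched crown of radius 33 mm reaches up to 50 mm; above it sits the sleeve, 51 to 93 mm when down. A fixed brass barbed hose spigot, up to 19 mm thick, stands out of the sleeve's middle, up to 116 mm above the worktop.
- hose_coupler_grip (a point): Grip point of its sleeve: on the axis, midway between the gripping flats, 78 mm above the worktop with the sleeve down (15 mm below the sleeve's top). The sleeve is an aluminium block 64 mm long (point x), 28 mm wide across two ribbed flats (point y: grip here), 42 mm tall. z is up; the point moves and turns with the sleeve.
- hose_coupler_turn (a joint): Turn of that sleeve, rad: 0 unlocked; grows clockwise seen from above to a stop at 1.05 (60 degrees) = locked. With the sleeve down, two pins under its ends stand in notches (10 degrees of play), so it passes from one pair of notches to the other only while lifted by 10 mm or more; then it turns nearly freely.
- hose_coupler_lift (a joint): Lift of that sleeve, m: 0 fully down, 0.020 at the upper stop. A spring presses it down: about 8 N to start lifting, 10 N at 15 mm. It drops back by itself when let go, unless its pins stand on the crown between the notches.
- blank_coupler_grip (a point): The same point of the other coupler: same sleeve, sizes and behaviour and also unlocked, but on a round foot plate (90 mm) and with a low flat round brass plug (24 mm across, 4 mm above the sleeve) in place of the barbed spigot. To be left alone.
- blank_coupler_turn (a joint): Turn of the other coupler's sleeve, rad, as above; unlocked (0 to 0.17), to be left so.
- flask_mid (a point): Half-way up a loose conical glass flask, 79 mm wide at the foot, 132 mm tall, standing behind and between the couplers. z is its upright axis.
Mind the look-alikes: they are no part of the job. What is shaped like the hose_coupler but purple is not meant. Leave any turquoise look-alike of the part that bears flask_mid alone.

How it is judged (in metres and radians):
On the way:
1. the hose coupler's sleeve is lifted by at least 10 mm (value of joint hose_coupler_lift above 0.01 m), for 0.1 s.
At the end, for the whole second after the job is handed in: The hose coupler's sleeve is turned to within 10 degrees of its locked stop and is down to within 3 mm; the blank coupler's sleeve is down to within 4 mm and not turned beyond 0.3 rad; the flask stands upright (within 17 degrees) (value of joint hose_coupler_turn above 0.87 rad and value of joint hose_coupler_lift below 0.003 m and value of joint blank_coupler_turn below 0.3 rad and distance of blank_coupler_grip from where it was at the start of the episode below 0.004 m and angle between flask_mid's own z axis and vertical below 0.3 rad); the robot touches nothing.
It fails at once if the blank coupler's sleeve is lifted by 9 mm or turned beyond 0.3 rad (distance of blank_coupler_grip from where it was at the start of the episode above 0.009 m or value of joint blank_coupler_turn above 0.3 rad).
It fails at once if the flask is knocked over (angle between flask_mid's own z axis and vertical above 0.6 rad).
It also fails if it takes over 32 s, if anything falls off the work surface, if the arm or the gripper's body presses on something with over 40 N, if the wrist force passes 120 N, or if a joint passes its speed limit or range.

## Robot

A 6-joint arm with a two-finger parallel gripper is mounted at the origin on a cart in front of the work surface, level with it; the furniture and walls round the work are solid. World frame = base frame: x ahead of the robot, y to its left, z up, the work surface at z = 0. Lengths are in mm, angles in rad, forces in N, time in s.
With the tool pointing down it reaches from about 400 to 925 mm from the base axis. Payload 12.5 kg.
Tool frame: the origin (TCP) lies between the finger pads; the fingertips stand 14 mm ahead of it and the grasp point (between the pads) lies 5 mm behind it; x points along the fingers, y is the direction in which the jaws open and shut, and the axes are right-handed (so a half turn about x gives the same grasp; the last joint's range is limited). The gripper opens to 95 mm and grips with 3 to 60 N. Pads are 20 mm wide; open, the fingers measure 119 mm over their backs; the gripper's body (75 mm by 180 mm) begins 59 mm behind the grasp point.
Start: joints at [-1.302, 0.491, 1.559, -0, 1.092, -0.106], TCP at [228.827, -581.621, 228.661] pointing down, gripper open.
Joint ranges: [-3.1, 3.1], [-0.84, 2.19], [0.05, 2.79], [-1.13, 4.28], [0.06, 2.93], [-2.69, 2.69]. Speed limits (rad/s): [2.22, 2.22, 2.79, 3.14, 3.14, 3.14].

## Interface

Orientations are given as [roll, pitch, yaw] about the fixed x, y, z axes, in that order (R = Rz(yaw) Ry(pitch) Rx(roll)).
In Python, from cell import env, cams gives the robot as it stands.
- The arm moves only by the tool carry_out, never from a script. Its arguments are lists of equal length, an entry for each row: "grip": the closure, from -1 (fully open) to 1 (shut); "linear": the shift along the tool's x, y, z scaled (see below), a list of three; "turn": the turn about the tool's x scaled (see below). In form: {"grip": [grip, ...], "linear": [[tx, ty, tz], ...], "turn": [turn, ...]}. A call has 1 to 5 rows; each row shifts and turns the commanded pose from where the row before left it, along the tool's axes as they then stand; what a row does not reach is not made up. The controller multiplies each number of a shift by 0.5 m and each number of a turn by 180 degrees. A row lasts 1/10 s, in which the tool goes at most 50 mm and 8.59 degrees, less where a joint would pass 70% of its speed; a pose out of reach is approached as far as the arm can. A call with a number of a shift or a turn outside -1 to 1 is refused whole. A call with a gripper value outside its range is refused whole. The fingers move at their own pace and stop on an object; the grip force is fixed at half the most. Time passes only in rows, so rows that do not move let the fingers close. It gives the time, the measured TCP pose, the force and the opening at its end, in the units of the state.
- env.state(): the state, without advancing time (a new reading comes with each control period).
- cams.read_camera(name): name is "side" or "top"; returns the picture (420x560x3 uint8, blue, green, red); there is no depth.
- cams.camera_info(name): a dict with "fx", "fy", "cx", "cy" (pixels), "dist" ([k1, k2, p1, p2, k3] as OpenCV has them; the pictures are not rectified), "view" (4x4, takes a point from world to camera coordinates). Camera axes: x right, y down, z forward; pixel columns grow to the right and rows downward; lengths in mm; the calibration is good to about 2 mm. A picture is of the moment at which its call begins. camera_info takes no time and is no camera call.
- env.job_done(): hands the job in, once; it reports no verdict.
The state is a dict: "t": time; "joints": joint angles; "qvel": joint speeds; "tau": joint torques, N m; "eef_pos": TCP position; "tcp_rot": TCP orientation; "ft_force": force on the tool from outside, world axes, zero at the start; "moment": the same for the moment, N m; "opening": opening from 0.0 (shut) to 1.0 (fully open).
Only numpy, scipy, OpenCV 4.12 (cv2) and the standard library are available. Lean on these libraries where they do the work, as an engineer would, in place of code of your own. Each camera call takes 0.05 s, during which the arm holds its last target. There are 200 camera calls.

## Working session

There is one attempt and no reset: what is moved stays moved. The work goes in short steps, Python scripts to look and compute and a tool call to move; the robot and the scene stay as the last step left them, time stands still between calls to the robot, and variables do not carry over. Pictures are saved under pics/ and viewed, about 8 in all and at most 12, crops included, and the job is handed in when it is done.

Besides the shell and the picture viewer there is one more tool, called as name(argument=value, ...) on one line, values as JSON. carry_out: Moves the arm, as the interface text tells. Shifts and turns lie within -1 to 1; 1 stands for 0.5 m of shift or 180 degrees of turn. Its arguments: {"type":"object","properties":{"grip":{"type":"array"},"linear":{"type":"array"},"turn":{"type":"array"}},"required":["grip","linear","turn"]}

```bash
mkdir -p pics
python3 - <<'E'
from cell import env,cams
import cv2
for n in("top","side"):
    cv2.imwrite(f"pics/{n}0.png",cams.read_camera(n)); i=cams.camera_info(n); print(n,i)
s=env.state();print(s["t"],s["eef_pos"],s["tcp_rot"],s["opening"])
E
```

```text
top {'fx': 437.0049827756449, 'fy': 437.0049827756449, 'cx': 283.7306931645936, 'cy': 207.22015899459907, 'dist': array([0.02115408, 0.        , 0.        , 0.        , 0.        ]), 'view': array([[ 1.72803206e-04, -9.99959581e-01, -8.98923191e-03,
         7.44484458e+01],
       [-9.98467034e-01,  3.25016998e-04, -5.53486850e-02,
         5.37796690e+02],
       [ 5.53493695e-02,  8.98501615e-03, -9.98426621e-01,
         1.05239404e+03],
       [ 0.00000000e+00,  0.00000000e+00,  0.00000000e+00,
         1.00000000e+00]])}
side {'fx': 444.3153801120744, 'fy': 444.3153801120744, 'cx': 275.5107403048635, 'cy': 206.19627283941384, 'dist': array([-0.08016667,  0.        ,  0.        ,  0.        ,  0.        ]), 'view': array([[-9.91622228e-01,  1.29080080e-01, -4.86727475e-03,
         5.24819230e+02],
       [ 1.12921736e-01,  8.47961933e-01, -5.17889217e-01,
        -9.79772834e+01],
       [-6.27219177e-02, -5.14100080e-01, -8.55433848e-01,
         1.10645575e+03],
       [ 0.00000000e+00,  0.00000000e+00,  0.00000000e+00,
         1.00000000e+00]])}
0.1 [ 228.74893261 -581.40282152  228.12613414] [-1.63892348  1.5698154   1.87750486] 1.000939004747044
```

View pics/top0.png

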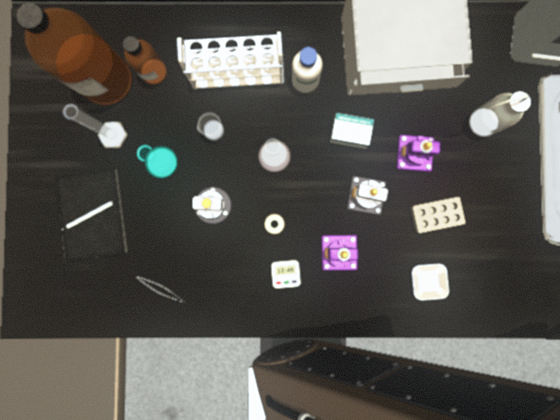

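View pics/side0.png

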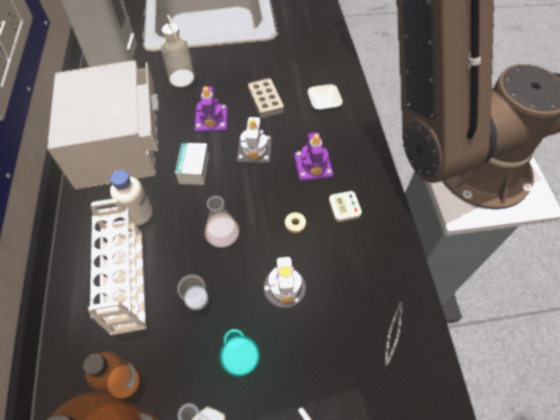

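The top view shows four coupler-shaped things. Two are purple, at (418,152) and (340,253), so they are look-alikes. The grey one on a round foot at (210,205) is the blank coupler. The grey one on a square foot at (367,195), with a spigot, fits hose_coupler. I'll confirm it in an enlarged crop and measure it.

```bash
cat > h.py <<'E'
import numpy as np,cv2
from cell import env,cams
def ray(n,px):
    i=cams.camera_info(n);K=np.array([[i["fx"],0,i["cx"]],[0,i["fy"],i["cy"]],[0,0,1]])
    u=cv2.undistortPoints(np.array([[px]],float),K,i["dist"])[0,0]
    V=i["view"];R=V[:3,:3];return -R.T@V[:3,3],R.T@np.array([u[0],u[1],1])
def onz(n,px,z):
    c,d=ray(n,px);return c+d*(z-c[2])/d[2]
def proj(n,P):
    i=cams.camera_info(n);K=np.array([[i["fx"],0,i["cx"]],[0,i["fy"],i["cy"]],[0,0,1]]);V=i["view"]
    return cv2.projectPoints(np.array(P,float).reshape(-1,3),cv2.Rodrigues(V[:3,:3])[0],V[:3,3],K,i["dist"])[0][:,0]
E
python3 - <<'E'
from h import *
a=cv2.imread("pics/top0.png")[165:225,335:405];b=cv2.imread("pics/side0.png")[105:175,220:290]
cv2.imwrite("pics/crop.png",np.hstack([cv2.resize(a,(400,343),interpolation=2),cv2.resize(b,(343,343),interpolation=2)]))
im=cv2.imread("pics/top0.png");h=cv2.cvtColor(im,cv2.COLOR_BGR2HSV)
for nm,x0,y0,x1,y1 in(("hose",335,165,405,225),("blank",180,175,240,235)):
    for t in(150,190,215):
        m=((h[...,2]>t)&(h[...,1]<60)).astype(np.uint8);q=np.zeros_like(m);q[y0:y1,x0:x1]=m[y0:y1,x0:x1]
        c=max(cv2.findContours(q,0,1)[0],key=cv2.contourArea);print(nm,t,cv2.minAreaRect(c),cv2.contourArea(c))
print(onz("top",(367,195),0))
E
```

```text
hose 150 ((370.8999938964844, 194.3000030517578), (31.622774124145508, 31.622774124145508), 18.43494987487793) 720.5
hose 190 ((373.21624755859375, 189.09814453125), (28.274934768676758, 18.12891960144043), 11.888657569885254) 418.5
hose 215 ((373.19097900390625, 189.0928497314453), (27.91442108154297, 17.716901779174805), 11.888657569885254) 393.5
blank 150 ((209.6000213623047, 205.70001220703125), (31.304948806762695, 31.752166748046875), 63.43495178222656) 717.5
blank 190 ((208.6000213623047, 204.70001220703125), (27.72724151611328, 29.96331024169922), 63.43495178222656) 606.5
blank 215 ((207.0, 202.5), (29.0, 28.0), 90.0) 578.0
[ 568.87826045 -131.60037769    0.        ]
```

View pics/crop.png

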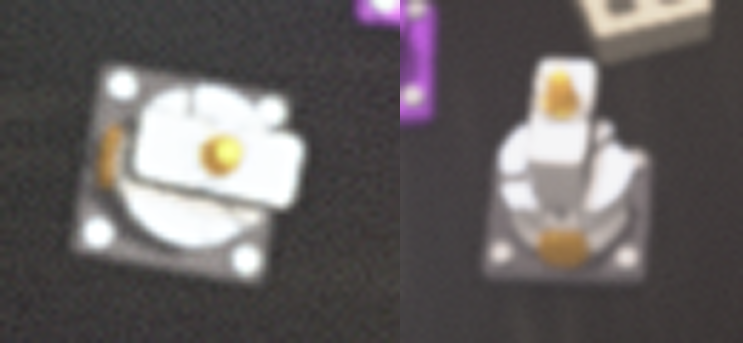

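The crop confirms it: square foot plate, grey body, brass barbed spigot, and no purple. The sleeve's top corners in the top half of the crop are about (140,103), (304,138), (290,210) and (133,176).

Run:
```python
from h import *
f=lambda p,z:onz("top",(335-.5+p[0]/5.714,165-.5+p[1]/5.717),z)
S=np.array([f(p,93) for p in((140,103),(304,138),(290,210),(133,176))])
P=np.array([f(p,0) for p in((103,63),(292,100),(266,283),(71,250))])
print(S.mean(0),P.mean(0)); 
e=S[1]-S[0]+S[2]-S[3];print("sleeve long",e/2,np.degrees(np.arctan2(e[1],e[0])),np.linalg.norm(S[3]-S[0]))
e=P[1]-P[0]+P[2]-P[3];print("plate",np.linalg.norm(e)/2,np.degrees(np.arctan2(e[1],e[0])))
Q=[f(p,8) for p in((123,85),(271,110),(246,261),(98,234))];print("screws",np.mean(Q,0)); e=Q[1]-Q[0]+Q[2]-Q[3];print(np.degrees(np.arctan2(e[1],e[0])))
c,d=ray("top",(335-.5+228/5.714,164.5+150/5.717));print("spigot",c+d*(116-c[2])/d[2])
sx=220-.5+562/1-220+.5
x=(219.5+(562-400)/4.9,104.5+75/4.9);print("side spigot",onz("side",x,116))
s=(219.5+(563-400)/4.9,104.5+93/4.9);print("side sleeve top ctr",onz("side",s,93))
print("others",onz("top",(427,146),116),onz("top",(343,254),116),onz("top",(274,155),70))
from scipy.spatial.transform import Rotation as Ro
s=env.state();print(s["eef_pos"],Ro.from_euler("xyz",s["tcp_rot"]).as_matrix().round(3))
```

```text
[ 568.12388957 -126.99785357   93.        ] [ 569.121952   -130.39119448    0.        ]
sleeve long [-13.76336032 -63.19458528   0.        ] -102.28676780713216 29.187000621960863
plate 84.1595044362203 -100.45456151727713
screws [ 569.07017002 -129.61463285    8.        ]
-100.08203616869943
spigot [ 568.64166194 -126.93079967  116.        ]
side spigot [ 566.27637737 -127.65533123  116.        ]
side sleeve top ctr [ 565.96302564 -136.82960631   93.        ]
others [ 668.03595199 -244.09308978  116.        ] [429.33421619 -56.61856771 116.        ] [656.77501763  96.63548843  70.        ]
[ 228.74893261 -581.40282152  228.12613414] [[-0.     0.366 -0.931]
 [ 0.001 -0.931 -0.366]
 [-1.    -0.001 -0.   ]]
```

Both views agree: the axis is at about (568, -128) and the sleeve's long axis lies at -101.5°. The jaws therefore go to -11.5°, a -57° turn from the start, and locking is +60°. I'll move over it first.

carry_out(grip=[-1,-1,-1,-1,-1], linear=[[0,-0.04,-0.064],[0,-0.04,-0.064],[0,-0.04,-0.064],[0,-0.04,-0.064],[0,-0.04,-0.064]], turn=[0,0,0,0,0])

```text
t: 0.6
eef_pos: [341.7, -428.6, 228.4]
tcp_rot: [-1.335, 1.57, 2.181]
ft_force: [-0.3, -0.5, -0.5]
opening: 0.997
```

carry_out(grip=[-1,-1,-1,-1,-1], linear=[[0,-0.04,-0.064],[0,-0.04,-0.064],[0,-0.04,-0.064],[0,-0.04,-0.064],[0,-0.04,-0.064]], turn=[0,0,0,0,0])

```text
t: 1.1
eef_pos: [454.0, -276.9, 228.5]
tcp_rot: [-0.76, 1.57, 2.756]
ft_force: [0.4, -0.5, -0.4]
opening: 1.0
```

carry_out(grip=[-1,-1,-1,-1,-1], linear=[[0,-0.04,-0.064],[0,-0.04,-0.064],[0,-0.04,-0.064],[0,-0.04,-0.064],[0,-0.04,-0.064]], turn=[0,0,0,0,0])

```text
t: 1.6
eef_pos: [566.4, -125.3, 228.4]
tcp_rot: [-0.495, 1.57, 3.022]
ft_force: [0.3, -0.5, -0.1]
opening: 1.002
```

carry_out(grip=[-1,-1,-1,-1,-1], linear=[[0,0,0],[0,0,0],[0,0,0],[0,0,0],[0,0,0]], turn=[-0.045,-0.045,-0.045,-0.045,-0.045])

```text
t: 2.1
eef_pos: [565.6, -126.6, 228.3]
tcp_rot: [-1.357, 1.57, 2.873]
ft_force: [-0.1, 0.4, 0.4]
opening: 1.002
```

carry_out(grip=[-1,-1,-1,-1], linear=[[0,0,0],[0,0,0],[0,0,0],[0,0,0]], turn=[-0.045,-0.045,0,0])

```text
t: 2.5
eef_pos: [565.6, -126.7, 228.4]
tcp_rot: [-1.524, 1.57, 2.977]
ft_force: [-0.4, -0.2, 0.4]
opening: 0.999
```

carry_out(grip=[-1,-1,-1,-1,-1], linear=[[0.05,0.006,0.001],[0.05,0,0],[0.06,0,0],[0.05,0,0],[0,0,0]], turn=[0.002,0,0,0,0])

```text
t: 3.0
eef_pos: [567.2, -127.4, 120.8]
tcp_rot: [-1.667, 1.566, 2.829]
ft_force: [0.8, -0.6, 0.3]
opening: 1.0
```

Run:
```python
from h import *
o=[]
for n,y,x in(("top",195,367),("side",140,253)):
    im=cams.read_camera(n);o.append(cv2.resize(im[y-55:y+55,x-65:x+65],None,fx=3,fy=3,interpolation=2))
cv2.imwrite("pics/c2.png",np.hstack(o))
s=env.state();print(s["t"],s["eef_pos"])
```

```text
3.1 [ 568.70715334 -127.8891041   123.998863  ]
```

View pics/c2.png

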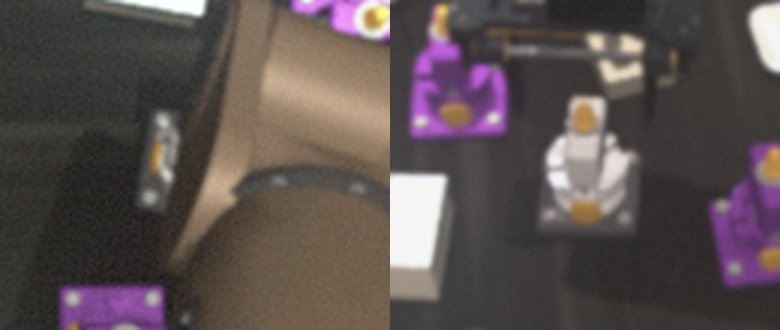

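The side half shows the open fingers, at about x=490 and x=655, straddling the spigot at 585. The top view is blocked by the arm. I'll go down to TCP z=73 and close.

carry_out(grip=[-1,-1,-1,-1,-1], linear=[[0.03,0,0],[0.03,0,0],[0.03,0,0],[0.011,0,0],[0,0,0]], turn=[0,0,0,0,0])

```text
t: 3.6
eef_pos: [568.8, -127.9, 73.8]
tcp_rot: [1.375, 1.57, -0.409]
ft_force: [0.1, -0.8, -0.2]
opening: 1.001
```

carry_out(grip=[1,1,1,1,1], linear=[[0,0,0],[0,0,0],[0,0,0],[0,0,0],[0,0,0]], turn=[0,0,0,0,0])

```text
t: 4.1
eef_pos: [568.6, -127.9, 73.3]
tcp_rot: [1.153, 1.57, -0.63]
ft_force: [1.0, -0.5, -0.0]
opening: 0.638
```

carry_out(grip=[1,1,1,1,1], linear=[[0,0,0],[0,0,0],[0,0,0],[0,0,0],[0,0,0]], turn=[0,0,0,0,0])

```text
t: 4.6
eef_pos: [568.9, -128.0, 73.2]
tcp_rot: [1.404, 1.57, -0.38]
ft_force: [2.6, -0.3, -2.1]
opening: 0.294
```

Gripped: the opening is 28 mm, which matches the flats. Now lift about 16 mm.

carry_out(grip=[1,1,1,1,1], linear=[[0,0,0],[-0.01,0,0],[-0.012,0,0],[-0.01,0,0],[0,0,0]], turn=[0,0,0,0,0])

```text
t: 5.1
eef_pos: [568.8, -127.9, 89.1]
tcp_rot: [1.379, 1.57, -0.404]
ft_force: [5.4, -1.1, -10.2]
opening: 0.297
```

Run:
```python
from h import *
im=cams.read_camera("side");cv2.imwrite("pics/c3.png",cv2.resize(im[85:195,180:320],None,fx=4,fy=4,interpolation=2))
s=env.state();print(s["t"],s["eef_pos"],s["ft_force"],s["moment"],s["opening"],s["joints"][5])
```

```text
5.15 [ 568.84227933 -127.93989614   88.79832401] [  6.09651504  -1.91422769 -10.94745007] [-0.27648042 -1.16901554 -0.00834991] 0.2930330602465657 -0.12171257781626589
```

View pics/c3.png

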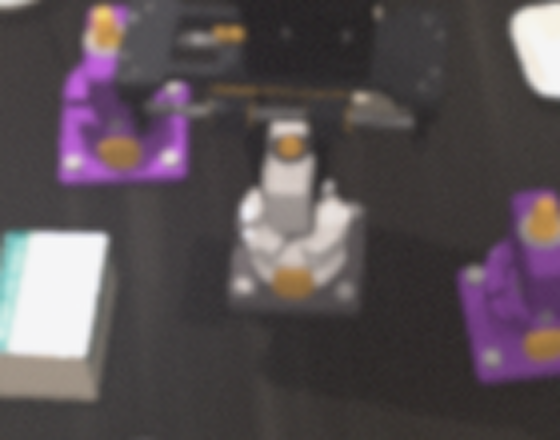

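The -10 N vertical force matches the spring at about 15 mm, so the sleeve (crop (290,180)) is lifted. Now turn clockwise.

carry_out(grip=[1,1,1,1,1], linear=[[0,0,0],[0,0,0],[0,0,0],[0,0,0],[0,0,0]], turn=[0.04,0.04,0.04,0.04,0.04])

```text
t: 5.65
eef_pos: [569.4, -128.2, 88.7]
tcp_rot: [2.003, 1.569, -0.414]
ft_force: [8.3, -3.2, -9.6]
opening: 0.293
```

carry_out(grip=[1,1,1,1,1], linear=[[0,0,0],[0,0,0],[0,0,0],[0,0,0],[0,0,0]], turn=[0.04,0.04,0.04,0,0])

```text
t: 6.15
eef_pos: [569.5, -128.6, 88.7]
tcp_rot: [2.308, 1.568, -0.481]
ft_force: [7.3, -5.2, -10.4]
opening: 0.289
```

Run:
```python
from h import *
s=env.state();print(s["t"],s["eef_pos"],s["ft_force"],s["moment"],s["opening"],s["joints"])
```

```text
6.15 [ 569.5428078  -128.56305322   88.74934283] [  7.32341174  -5.24004499 -10.42743056] [-0.80721693 -1.46707838 -0.01919452] 0.28915000226541077 [-3.34948808e-01  6.05692348e-01  1.79559948e+00 -5.64199019e-04
  7.37722040e-01  8.83865276e-01]
```

carry_out(grip=[1,1,1], linear=[[0,0,0],[0,0,0],[0,0,0]], turn=[0.01,0.006,0])

```text
t: 6.45
eef_pos: [569.6, -128.6, 88.8]
tcp_rot: [2.2, 1.568, -0.638]
ft_force: [8.6, -4.8, -10.0]
opening: 0.291
```

Run:
```python
from h import *
s=env.state();print(s["t"],s["eef_pos"],s["ft_force"],s["moment"],s["opening"],s["joints"][5])
```

```text
6.45 [ 569.5873804  -128.55914217   88.78084534] [ 8.64496636 -4.75440701 -9.96884894] [-0.81045039 -1.5516463   0.74861265] 0.2908496078284892 0.9335772351555298
```

The moment about z jumped to 0.75 N m, so the sleeve is at its stop. Lower it and release.

carry_out(grip=[1,1,1,1,1], linear=[[0.01,0,0],[0.012,0,0],[0.01,0,0],[0,0,0],[0,0,0]], turn=[0,0,0,0,0])

```text
t: 6.95
eef_pos: [569.6, -128.6, 73.1]
tcp_rot: [2.242, 1.568, -0.595]
ft_force: [6.2, -4.0, -7.2]
opening: 0.297
```

carry_out(grip=[-1,-1,-1,-1,-1], linear=[[0,0,0],[0,0,0],[0,0,0],[0,0,0],[0,0,0]], turn=[0,0,0,0,0])

```text
t: 7.45
eef_pos: [568.4, -127.8, 73.1]
tcp_rot: [-0.372, 1.571, 3.073]
ft_force: [-1.0, -0.3, 0.1]
opening: 0.654
```

carry_out(grip=[-1,-1,-1,-1,-1], linear=[[0,0,0],[0,0,0],[0,0,0],[0,0,0],[0,0,0]], turn=[0,0,0,0,0])

```text
t: 7.95
eef_pos: [568.5, -127.8, 73.1]
tcp_rot: [1.635, 1.571, -1.204]
ft_force: [0.1, -0.1, -0.1]
opening: 0.997
```

carry_out(grip=[-1,-1,-1,-1,-1], linear=[[-0.06,0,0],[-0.08,0,0],[-0.08,0,0],[-0.08,0,0],[0,0,0]], turn=[0,0,0,0,0])

```text
t: 8.45
eef_pos: [570.1, -128.3, 228.3]
tcp_rot: [2.497, 1.562, -0.342]
ft_force: [-0.1, -0.1, -0.9]
opening: 0.999
```

Move back out of view, along the path I came in on.

carry_out(grip=[-1,-1,-1,-1,-1], linear=[[0,0.04,0.064],[0,0.04,0.064],[0,0.04,0.064],[0,0.04,0.064],[0,0.04,0.064]], turn=[0,0,0,0,0])

```text
t: 8.95
eef_pos: [444.3, -271.8, 222.5]
tcp_rot: [-0.844, 1.57, 2.601]
ft_force: [0.6, 0.8, 0.5]
opening: 1.001
```

carry_out(grip=[-1,-1,-1,-1,-1], linear=[[0,0.04,0.064],[0,0.04,0.064],[0,0.04,0.064],[0,0.04,0.064],[0,0.04,0.064]], turn=[0,0,0,0,0])

```text
t: 9.45
eef_pos: [321.3, -414.9, 222.5]
tcp_rot: [-1.247, 1.57, 2.197]
ft_force: [0.8, -0.6, 0.6]
opening: 0.999
```

Run:
```python
from h import *
o=[]
for n,y,x in(("top",195,367),("side",140,253)):
    im=cams.read_camera(n);cv2.imwrite(f"pics/{n}9.png",im);o.append(cv2.resize(im[y-35:y+35,x-35:x+35],(390,390),interpolation=2))
cv2.imwrite("pics/c4.png",np.hstack(o))
a=cv2.imread("pics/top0.png");b=cv2.imread("pics/top9.png")
for nm,x0,y0,x1,y1 in(("blank",180,175,240,235),("flask",255,135,295,175)):
    print(nm,np.abs(a[y0:y1,x0:x1].astype(int)-b[y0:y1,x0:x1]).mean())
```

```text
blank 2.849537037037037
flask 2.493333333333333
```

View pics/c4.png

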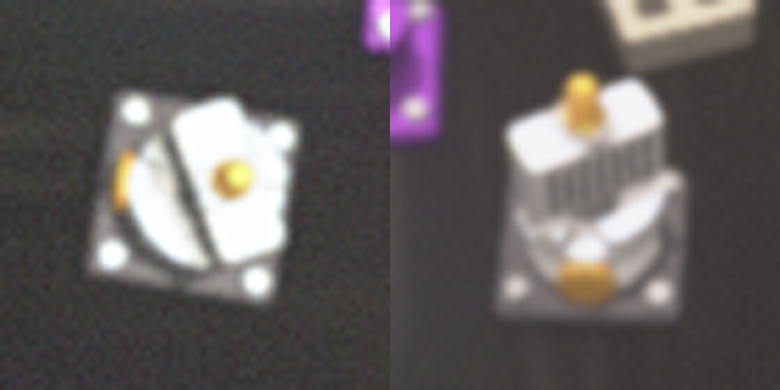

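The sleeve's long edge has gone from about 12° to 71° in the top view, so it has turned about 59°. I'll check the height from the two views before handing in.

Run:
```python
from h import *
k=70/390
t=(331.5+229*k,159.5+181*k);s=(217.5+(585-390)*k,104.5+123*k)
c,d=ray("top",t);e,f=ray("side",s)
M=np.c_[d,-f];l=np.linalg.lstsq(M,e-c,rcond=None)[0];print("sleeve top",c+d*l[0],e+f*l[1])
for z in(93,113):print(z,proj("side",[569,-128,z]),s)
```

```text
sleeve top [ 567.96664186 -127.44586705   92.82383615] [ 567.57553251 -127.37110687   92.77397271]
93 [[251.87489928 126.37681442]] (252.5, 126.57692307692308)
113 [[251.45410058 120.6845238 ]] (252.5, 126.57692307692308)
```

The sleeve top is at z ≈ 92.8 mm (93 when down) and the turn is about 59°. Handing in.

```bash
python3 -c "
from cell import env
print(env.job_done())"
```

```text
the job is handed in; nothing more can be done
None
```

The hose coupler is locked, and I handed the job in after about 9.6 s of robot time. I gripped the sleeve of the grey, square-footed coupler with the barbed spigot and lifted it about 15 mm. I then turned it about 60° clockwise until the moment rose at the stop, lowered it, let go and backed the arm clear.

**Last checks:**
- **Turn:** the sleeve's long edge moved about 59° in the top picture.
- **Height:** the sleeve top came out at z ≈ 92.8 mm from the two views, against 93 mm when fully down.
- **Blank coupler and flask:** the top picture around both is unchanged apart from an average difference of about 2.5–2.8 grey levels, which I took as noise.
- **Robot:** wrist force was near zero after release, and the gripper is open and well away from everything.

No check failed or disagreed. The system gave no verdict on hand-in.

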